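# Refit the rubber coating roller in the slip coater

### The job

The coating roller has been washed and lies on the bench; refit it in its light-grey trough. Lay it across the trough's two bearing forks, either way round, so that one bare axle end drops into the plain fork and the other end rests on top of the closed sprung jaw, and let go of it there. Then push the end at the jaw down until the axle snaps past the jaw, lies fully home in both forks and the jaw has closed over it; do not knock the jar, the wooden block or the rubber kidney out of place.

Things in the scene. Friction and masses are not known exactly. Their poses are not given: they have to be found in the camera images.
- roller: Loose roller, 0.35 kg, ends alike: tan firm rubber sleeve, 44 mm dia x 130 mm, on a steel axle, 10 mm dia x 268 mm; black collars, 18 mm dia, 65 to 82 mm from the middle; 52 mm of bare axle beyond each. Origin: its middle, on the axis; own y runs along the axle. Starts on the bench, lying on its sleeve, about along world x. Grasp the sleeve from above, at its middle.
- trough: Grey trough fixed to the bench, 130 (x) x 176 (y) x 48 mm high, 5 mm walls, steel apron 28 mm out on its -x side. Origin: centre of its underside; z up, y along the axle line. At each short end stands a fork, 12 mm thick, 88 to 100 mm from the middle: sprung jaw at -y, plain at +y, 89 and 83 mm high. A seated roller has 6 mm end play each way, its axle standing 34 mm out past each fork.
- jaw_seat (a point): Axis of a seated axle, middle of the jaw fork: (0, -94, 62) mm in the trough's frame; fork floor at z = 57. The slot is 12 mm wide between a fixed tine on the +x side (upright to z = 78 mm, flared above) and the steel jaw on the -x side. Push on the axle end that stands out past this fork, with closed fingertips, about 117 mm from the roller's middle.
- plain_seat (a point): Axis of a seated axle, middle of the plain fork: (0, 94, 62) mm in the trough's frame; fork floor at z = 57. Its slot is 12 mm wide between two fixed tines, upright to z = 72 mm and flared above; the axle drops in freely.
- jaw_nose (a point): Middle of the jaw's nose, a rounded steel edge along y. Shut, it reaches over the slot to its middle (x = 0), its lowest edge at z = 69 mm; above it the jaw's face slopes up and outwards, 60 degrees from level. An axle laid on the shut jaw stays there, its axis 14 to 17 mm above its seat, the roller sloping about 0.08 rad.
- jaw (a joint): Opening of the sprung steel jaw with the red thumb tab, rad: 0 shut, 0.4 fully open (top towards the trough's -x). Hinge pin along y, 28 mm below and 9 mm to -x of the jaw seat. About 9 to 15 N down on the axle end turns it aside by about 0.11 rad and the axle drops past; the spring then shuts it over the axle by itself.
- glaze_jar: Clear round jar with a red lid, 64 mm dia, 97 mm high, loose, standing beyond the plain (+y) end of the trough. Origin: centre of its underside. Not to be disturbed.
- gauge_block_0: Small wooden block, 25 x 60 x 18 mm, loose, on the bench between the roller and the right-hand edge (-y). Origin: centre of its underside. Not to be disturbed.
- rubber_kidney: Terracotta-coloured kidney-shaped rubber scraper, 35 x 90 x 8 mm, loose, flat on the bench between the roller and the right-hand edge (-y). Origin: centre of its underside. Not to be disturbed.

How it is judged:
On the way:
1. the roller lies across the forks, one axle end in the plain fork and the other on top of the shut jaw, at rest and let go (z of roller in the frame of trough between 0.066 and 0.078 m and x of roller in the frame of trough between -0.008 and 0.008 m and y of roller in the frame of trough between -0.01 and 0.01 m and angle between the y axis of roller and the y axis of trough, either way round between 0.05 and 0.16 rad and value of joint jaw below 0.06 rad and contact force between the fingers and roller below 0.1 N and linear speed of roller below 0.02 m/s), for 0.3 s.
At the end, for the whole second after the job is handed in: The roller lies at rest and released in both forks: its middle 59.5 to 64 mm above the trough's underside, within 3 mm of the axle line sideways and 9 mm along it, the axle within 0.02 rad of the trough's y axis, and the jaw shut over the axle (less than 0.04 rad open) (z of roller in the frame of trough between 0.0595 and 0.064 m and x of roller in the frame of trough between -0.003 and 0.003 m and y of roller in the frame of trough between -0.009 and 0.009 m and angle between the y axis of roller and the y axis of trough, either way round below 0.02 rad and value of joint jaw below 0.04 rad and linear speed of roller below 0.02 m/s and contact force between each of the arm, the fingers and roller below 0.1 N); the robot touches nothing.
It fails at once if the jar is knocked more than 30 mm out of place (distance of glaze_jar from where it was at the start of the episode above 0.03 m).
It fails at once if the wooden block is knocked more than 30 mm out of place (distance of gauge_block_0 from where it was at the start of the episode above 0.03 m).
It fails at once if the rubber kidney is knocked more than 30 mm out of place (distance of rubber_kidney from where it was at the start of the episode above 0.03 m).
It also fails if it takes over 48 s, if anything falls off the work surface, if the arm or the gripper's body presses on something with over 40 N, if the wrist force passes 120 N, or if a joint passes its speed limit or range.

### The arm

A 6-joint arm with a two-finger parallel gripper is mounted at the origin on the work surface; the furniture and walls round the work are solid. World frame = base frame: x ahead of the robot, y to its left, z up, the work surface at z = 0. Lengths are in m, angles in rad, forces in N, time in s.
With the tool pointing down it reaches from about 0.425 to 0.925 m from the base axis. Payload 12.5 kg.
Tool frame: the origin (TCP) lies midway between the tips of the shut fingers; the grasp point (between the pads) lies 19 mm behind it (hold_point_z is the z of the grasp point in the tool frame, in m); z points along the fingers, y is the line along which they close (so a half turn about z gives the same grasp; the last joint's range is limited). The gripper opens to 85 mm and grips with 20 to 120 N. Pads are 22 mm wide; open, the fingers measure 114 mm over their backs; the gripper's body (76 mm by 85 mm) begins 54 mm behind the grasp point. The pads swing forward as they close: fully open they stand 13 mm farther back than shut.
Start: joints at [-1.304, 0.491, 1.559, -0, 1.092, -0.106], TCP at [0.228, -0.582, 0.231] pointing down, gripper open.
Joint ranges: [-3.1, 3.1], [-0.84, 2.19], [0.05, 2.79], [-1.13, 4.28], [0.06, 2.93], [-2.69, 2.69]. Speed limits (rad/s): [2.22, 2.22, 2.79, 3.14, 3.14, 3.14].

### API

Orientations are given as [roll, pitch, yaw] about the fixed x, y, z axes, in that order (R = Rz(yaw) Ry(pitch) Rx(roll)).
In Python, from station import * gives the robot as it stands.
- The arm moves only by the shell command python3 -m crank 'ROWS' [FORCE]. ROWS is JSON, a list of rows, each an object of numbers: "gripper": the closure, from 0 (fully open) to 1 (shut); "dx", "dy", "dz": the shift along the world's x, y, z in mm; "roll": the turn about the world's z in rad. A call has 1 to 10 rows; each row is the pose to reach, as a shift and turn from the pose commanded when the call began; what a row does not reach only later rows make up. A row lasts 1/8 s, in which the tool goes at most 62.5 mm and 10.7 degrees, less where a joint would pass 70% of its speed; a pose out of reach is approached as far as the arm can. A call with a gripper value outside its range is refused whole. The fingers move at their own pace and stop on an object; FORCE is the grip in N (left out, the last holds). Time passes only in rows, so rows that repeat a pose let the fingers close. It gives the time, the measured TCP pose, the force, the opening and the grip force at its end, in the units of the state.
- read_state(): the state, without advancing time (a new reading comes with each control period).
- capture(name): name is "scene" or "top" or "wrist"; returns (picture, depth): 480x640x3 uint8, blue, green, red; 480x640 float32, m along the optical axis (not along the pixel's ray), 0 where there is no reading.
- camera_model(name): a dict with "mtx" (3x3 intrinsics, pixels), "rvec" (rotation vector, rad) and "tvec" (3), from world to camera coordinates, as OpenCV has them. Camera axes: x right, y down, z forward; pixel columns grow to the right and rows downward; lengths in m; the calibration is good to about 2 mm. A picture is of the moment at which its call begins: read the wrist's pose just before it. camera_model takes no time and is no camera call; for the wrist camera it gives the pose at the moment of the call.
- hand_in(): hands the job in; it is judged then, once.
Trained networks look in the newest picture that a camera, given by its name, has taken for a name from the list of things; names that differ only in an ending like _2 or _b are one class to them, and where a whole thing is asked for, a point or a joint stands for the part that bears it (a point fixed in the world has none). Each returns a list of dicts, best first, with "conf" (0 to 1); they miss things now and then, are a little off and sometimes report something else, mostly with a low value. They report only what shows in the picture. A call takes as long as a camera call.
- recognise(camera, name): "centre" ([x, y, z] in m, in the coordinates of the camera as it stood for that picture, good to about 4 mm: the middle of the surface that is visible of it).
The state is a dict: "time": time; "joint_positions": joint angles; "dq": joint speeds; "joint_torque": joint torques, N m; "tcp_pos": TCP position; "tool_rot": TCP orientation; "contact_force": force on the tool from outside, world axes, zero at the start; "torque": the same for the moment, N m; "finger_gap": opening from 0.0 (shut) to 1.0 (fully open); "finger_force": force on a finger pad.
Only numpy, scipy, OpenCV 4.12 (cv2) and the standard library are available. Lean on these libraries where they do the work, as an engineer would, in place of code of your own. Each camera call takes 0.05 s, during which the arm holds its last target. There are 200 camera calls.

## Working session

There is one attempt and no reset: what is moved stays moved. The work goes in short steps, Python scripts to look and compute and a shell command to move; the robot and the scene stay as the last step left them, time stands still between calls to the robot, and variables do not carry over. Pictures are saved under pics/ and viewed, at most 10 in all, crops included, and the job is handed in when it is done.

```bash
mkdir -p pics; cat > h.py <<'E'
from station import *
import numpy as np, cv2
def cam(name):
    m=camera_model(name); R=cv2.Rodrigues(np.array(m["rvec"],float))[0]
    return np.array(m["mtx"],float),R,np.array(m["tvec"],float).ravel()
def cloud(name,depth):
    K,R,t=cam(name); v,u=np.mgrid[:480,:640]
    p=np.stack([(u-K[0,2])/K[0,0]*depth,(v-K[1,2])/K[1,1]*depth,depth],-1)
    return (p-t)@R
def world(name,c):
    K,R,t=cam(name); return (np.array(c)-t)@R
E
python3 - <<'E'
from h import *
s=read_state(); print({k:np.round(v,3).tolist() for k,v in s.items()})
for n in("top","scene"):
    im,d=capture(n); cv2.imwrite(f"pics/{n}0.png",im); np.save(f"{n}0.npy",d)
    for o in("roller","trough","jaw","glaze_jar","gauge_block_0","rubber_kidney"):
        print(n,o,[(np.round(world(n,r["centre"]),3).tolist(),round(r["conf"],2)) for r in recognise(n,o)[:2]])
E
```

```text
{'time': 0.0, 'joint_positions': [-1.304, 0.492, 1.559, 0.0, 1.092, -0.106], 'dq': [-0.002, 0.001, -0.001, 0.0, 0.001, 0.0], 'joint_torque': [-0.001, -61.845, -26.159, -0.0, 0.004, 0.0], 'tcp_pos': [0.228, -0.582, 0.231], 'tool_rot': [-3.14, -0.0, 0.373], 'contact_force': [-0.143, -0.338, 0.284], 'torque': [-0.023, -0.022, 0.01], 'finger_force': 0.0, 'finger_gap': 1.002}
top roller [([0.422, -0.16, 0.036], 0.72)]
top trough [([0.454, 0.221, 0.009], 0.8)]
top jaw [([0.444, 0.219, 0.008], 0.48), ([0.448, 0.122, 0.091], 0.41)]
top glaze_jar [([0.406, -0.294, 0.005], 0.75), ([0.495, 0.44, 0.093], 0.71)]
top gauge_block_0 [([0.453, 0.222, 0.006], 0.65), ([0.507, -0.288, 0.019], 0.51)]
top rubber_kidney [([0.408, -0.297, 0.007], 0.57)]
scene roller [([0.401, -0.176, 0.035], 0.63)]
scene trough [([0.468, 0.12, 0.02], 0.54)]
scene jaw []
scene glaze_jar [([0.48, 0.439, 0.066], 0.88)]
scene gauge_block_0 [([0.495, -0.296, 0.02], 0.53)]
scene rubber_kidney [([0.405, -0.299, 0.01], 0.6)]
```

```bash
ls -la; ls pics
```

```text
total 2424
drwxr-xr-x  3 agent agent    4096 Dec  2 02:16 .
drwxr-xr-x 23 root  root     4096 Dec  2 02:16 ..
-rw-r--r--  1 agent agent     432 Dec  2 02:16 h.py
drwxr-xr-x  2 agent agent    4096 Dec  2 02:16 pics
-rw-r--r--  1 agent agent 1228928 Dec  2 02:16 scene0.npy
-rw-r--r--  1 agent agent 1228928 Dec  2 02:16 top0.npy
scene0.png
top0.png
```

View pics/top0.png

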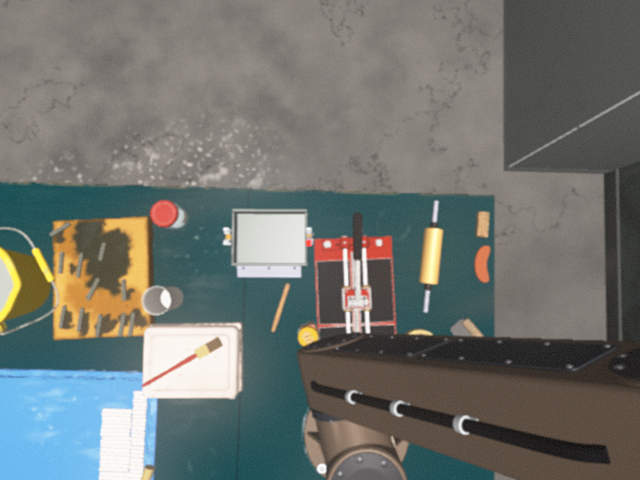

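View pics/scene0.png

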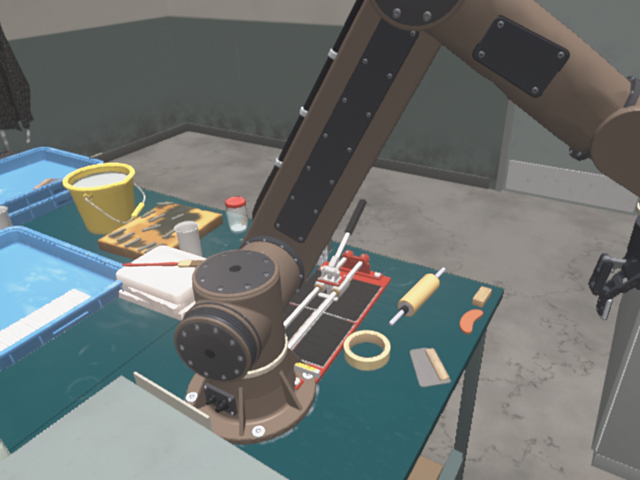

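The top view shows the roller at px (430,255), pointing along image-up (+x), and the trough at (268,240), with the plain fork at (227,237) and the jaw fork at (309,236). The jar is at (165,213), the block at (483,222) and the kidney at (483,263). A red tile cutter with a black handle at (357,265) stands in between and has to be cleared. The scene view agrees.

```bash
python3 - <<'E'
from h import *
d=np.load("top0.npy"); P=cloud("top",d); im=cv2.imread("pics/top0.png")
def box(n,u0,u1,v0,v1,z0,z1):
    q=P[v0:v1,u0:u1].reshape(-1,3); q=q[(q[:,2]>z0)&(q[:,2]<z1)]
    print(n,len(q),"min",q.min(0).round(3),"max",q.max(0).round(3))
    return q
q=box("roller",405,455,195,318,.012,.08)
s=q[q[:,2]>.025]; print("sleeve mean",s.mean(0).round(4), s[:,:2].min(0).round(3),s[:,:2].max(0).round(3))
for qq in (q,s):
    vx,vy,x,y=cv2.fitLine(qq[:,:2].astype(np.float32),cv2.DIST_HUBER,0,.01,.01).ravel(); print("line",x,y,np.arctan2(vy/vx,1))
box("cutter",313,398,205,335,.01,.6)
box("trough",220,318,200,282,.035,.06)
box("forkP",220,232,220,255,.06,.1); box("forkJ",304,318,220,255,.06,.1)
r=cv2.minAreaRect(box("tr",225,315,203,270,.04,.056)[:,:2].astype(np.float32)); print(r)
E
```

```text
roller 1301 min [ 0.29  -0.192  0.014] max [ 0.557 -0.141  0.049]
sleeve mean [ 0.423  -0.1649  0.0379] [ 0.29  -0.192] [ 0.556 -0.141]
line 0.42313886 -0.16471945 -0.08532076
line 0.42302516 -0.16492043 -0.08641147
cutter 7658 min [ 0.231 -0.09   0.01 ] max [0.502 0.116 0.286]
trough 1592 min [0.361 0.115 0.035] max [0.525 0.317 0.06 ]
forkP 80 min [0.435 0.305 0.06 ] max [0.472 0.318 0.088]
forkJ 91 min [0.438 0.118 0.06 ] max [0.476 0.13  0.091]
tr 998 min [0.379 0.117 0.04 ] max [0.525 0.313 0.056]
((0.45225608348846436, 0.2148006111383438), (0.1416412591934204, 0.19558364152908325), 1.60720956325531)
```

```bash
python3 -m crank '[{"dx":195,"dy":417,"dz":20,"roll":-0.459,"gripper":0},{"dx":195,"dy":417,"dz":20,"roll":-0.459},{"dx":195,"dy":417,"dz":20,"roll":-0.459},{"dx":195,"dy":417,"dz":20,"roll":-0.459},{"dx":195,"dy":417,"dz":20,"roll":-0.459},{"dx":195,"dy":417,"dz":20,"roll":-0.459},{"dx":195,"dy":417,"dz":20,"roll":-0.459},{"dx":195,"dy":417,"dz":20,"roll":-0.459},{"dx":195,"dy":417,"dz":20,"roll":-0.459}]'
python3 - <<'E'
from h import *
s=read_state(); print(s["time"],np.round(s["tcp_pos"],4),np.round(s["tool_rot"],3))
d=np.load("top0.npy"); P=cloud("top",d)
for v in range(210,300,8): print(v,P[v,340:376:2,2].max().round(3),end=" ")
im,d=capture("wrist"); cv2.imwrite("pics/w1.png",im); P=cloud("wrist",d)
print([(world("wrist",r["centre"]).round(3),r["conf"]) for r in recognise("wrist","roller")])
m=(P[...,2]>.03)&(P[...,2]<.05)&(np.abs(P[...,1]+.165)<.05)&(np.abs(P[...,0]-.423)<.075)
q=P[m]; print(len(q),q.min(0),q.max(0))
vx,vy,x,y=cv2.fitLine(q[:,:2].astype(np.float32),cv2.DIST_L2,0,.01,.01).ravel(); print("line",x,y,np.arctan(vy/vx))
E
```

```text
0.7 [ 0.2277 -0.5821  0.2313] [3.141 0.    0.373]
210 0.004 218 0.201 226 0.19 234 1.07 242 0.176 250 0.167 258 0.158 266 0.146 274 0.137 282 0.124 290 0.119 298 0.11 []validation failed for argument at $[1]...
Traceback (most recent call last):
ValueError: zero-size array to reduction operation minimum which has no identity
```

Each row seems to need every key, so I'll repeat the move with all of them.

```bash
python3 -m crank '[{"dx":195,"dy":417,"dz":20,"roll":-0.459,"gripper":0},{"dx":195,"dy":417,"dz":20,"roll":-0.459,"gripper":0},{"dx":195,"dy":417,"dz":20,"roll":-0.459,"gripper":0},{"dx":195,"dy":417,"dz":20,"roll":-0.459,"gripper":0},{"dx":195,"dy":417,"dz":20,"roll":-0.459,"gripper":0},{"dx":195,"dy":417,"dz":20,"roll":-0.459,"gripper":0},{"dx":195,"dy":417,"dz":20,"roll":-0.459,"gripper":0},{"dx":195,"dy":417,"dz":20,"roll":-0.459,"gripper":0},{"dx":195,"dy":417,"dz":20,"roll":-0.459,"gripper":0}]'
cat > w.py <<'E'
from h import *
s=read_state(); print(s["time"],np.round(s["tcp_pos"],4),np.round(s["tool_rot"],3))
im,d=capture("wrist"); cv2.imwrite("pics/w1.png",im); P=cloud("wrist",d)
print([(world("wrist",r["centre"]).round(3),r["conf"]) for r in recognise("wrist","roller")])
m=(P[...,2]>.03)&(P[...,2]<.05)&(np.abs(P[...,1]+.165)<.05)&(np.abs(P[...,0]-.423)<.09)
q=P[m]; print(len(q),q.min(0),q.max(0))
vx,vy,x,y=cv2.fitLine(q[:,:2].astype(np.float32),cv2.DIST_L2,0,.01,.01).ravel(); print("line",x,y,np.arctan(vy/vx))
E
python3 w.py
```

```text
time: 1.92
tcp_pos: [0.4231, -0.1639, 0.2516]
tool_rot: [3.141, -0.001, -0.083]
contact_force: [-0.4, 0.0, 0.2]
finger_gap: 1.0
finger_force: 0.0
1.925 [ 0.4231 -0.1639  0.2516] [ 3.141e+00 -1.000e-03 -8.300e-02]
[(array([ 0.43 , -0.173,  0.039]), 0.69)]
4540 [ 0.34251588 -0.19227198  0.03000473] [ 0.50448255 -0.14174655  0.04560177]
line 0.42802805 -0.16759256 -0.08786969
```

View pics/w1.png

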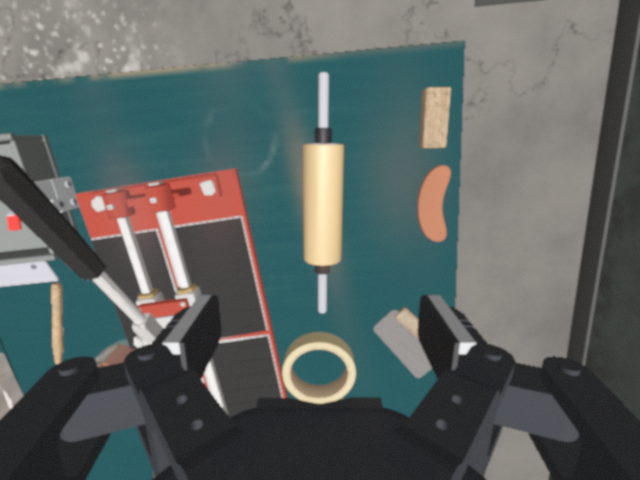

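The wrist view shows the sleeve at px (323,143–265), nicely between the fingers, with the block and kidney well to the right. Next I go down and grip.

```bash
python3 -m crank '[{"dx":0.5,"dy":-2,"dz":-60,"roll":-0.004,"gripper":0},{"dx":0.5,"dy":-2,"dz":-120,"roll":-0.004,"gripper":0},{"dx":0.5,"dy":-2,"dz":-180,"roll":-0.004,"gripper":0},{"dx":0.5,"dy":-2,"dz":-225,"roll":-0.004,"gripper":0},{"dx":0.5,"dy":-2,"dz":-247,"roll":-0.004,"gripper":0},{"dx":0.5,"dy":-2,"dz":-247,"roll":-0.004,"gripper":0},{"dx":0.5,"dy":-2,"dz":-247,"roll":-0.004,"gripper":1},{"dx":0.5,"dy":-2,"dz":-247,"roll":-0.004,"gripper":1},{"dx":0.5,"dy":-2,"dz":-247,"roll":-0.004,"gripper":1},{"dx":0.5,"dy":-2,"dz":-247,"roll":-0.004,"gripper":1}]' 50
```

```text
time: 3.28
tcp_pos: [0.4236, -0.1674, 0.0056]
tool_rot: [3.14, -0.002, -0.09]
contact_force: [-3.0, -0.9, 11.6]
finger_gap: 0.498
finger_force: 49.2
```

```bash
python3 -m crank '[{"dx":0,"dy":0,"dz":40,"roll":0,"gripper":1},{"dx":0,"dy":0,"dz":100,"roll":0,"gripper":1},{"dx":0,"dy":0,"dz":160,"roll":0,"gripper":1},{"dx":0,"dy":0,"dz":220,"roll":0,"gripper":1},{"dx":0,"dy":0,"dz":280,"roll":0,"gripper":1},{"dx":10,"dy":50,"dz":290,"roll":0.15,"gripper":1},{"dx":15,"dy":100,"dz":290,"roll":0.3,"gripper":1},{"dx":20,"dy":150,"dz":290,"roll":0.45,"gripper":1},{"dx":20,"dy":200,"dz":290,"roll":0.6,"gripper":1},{"dx":20,"dy":200,"dz":290,"roll":0.78,"gripper":1}]'
```

```text
time: 4.53
tcp_pos: [0.4422, 0.0357, 0.2946]
tool_rot: [-3.141, -0.0, 0.7]
contact_force: [0.8, -1.0, -5.1]
finger_gap: 0.499
finger_force: 54.2
```

```bash
python3 -m crank '[{"dx":10,"dy":30,"dz":0,"roll":0.18,"gripper":1},{"dx":10,"dy":60,"dz":0,"roll":0.36,"gripper":1},{"dx":10,"dy":80,"dz":0,"roll":0.54,"gripper":1},{"dx":10,"dy":80,"dz":0,"roll":0.72,"gripper":1},{"dx":10,"dy":80,"dz":0,"roll":0.88,"gripper":1},{"dx":10,"dy":80,"dz":0,"roll":0.88,"gripper":1}]'
python3 - <<'E'
from h import *
for n in("wrist","top"):
    im,d=capture(n); cv2.imwrite(f"pics/{n}2.png",im); np.save(f"{n}2.npy",cloud(n,d))
    for o in("trough","jaw","jaw_seat","plain_seat"):
        print(n,o,[(np.round(world(n,r["centre"]),3).tolist(),round(r["conf"],2)) for r in recognise(n,o)[:2]])
E
```

```text
time: 5.28
tcp_pos: [0.4526, 0.113, 0.2945]
tool_rot: [3.142, 0.0, 1.569]
contact_force: [-0.1, -0.8, -4.6]
finger_gap: 0.495
finger_force: 54.2
wrist trough [([0.426, 0.246, 0.005], 0.85)]
wrist jaw []
wrist jaw_seat []
wrist plain_seat [([0.425, 0.243, 0.006], 0.97)]
top trough [([0.433, 0.294, 0.007], 0.76)]
top jaw []
top jaw_seat [([0.427, 0.293, 0.005], 0.59)]
top plain_seat [([0.43, 0.295, 0.009], 0.98)]
```

View pics/wrist2.png

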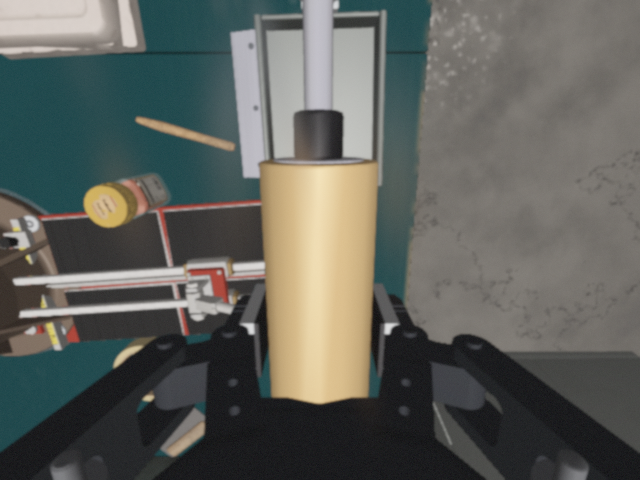

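The wrist view shows the trough between columns 257 and 385, its far wall at row 15. The apron is on the left, the cutter is below, and the roller is held in the middle at column 319. I'll measure the wall tops and the held axle.

```bash
python3 - <<'E'
from h import *
P=np.load("wrist2.npy"); q=P.reshape(-1,3)
def lin(a,i,j,n):
    vx,vy,x,y=cv2.fitLine(np.ascontiguousarray(a[:,[i,j]],np.float32),cv2.DIST_HUBER,0,.001,.001).ravel(); print(n,len(a),"pt",x,y,"slope",vy/vx, "min",a.min(0).round(4),"max",a.max(0).round(4))
w=q[(q[:,2]>.042)&(q[:,2]<.054)&(q[:,1]>.14)&(q[:,1]<.35)&(q[:,0]>.37)&(q[:,0]<.54)]
lo=w[(w[:,0]<.40)&(w[:,1]<.295)]; hi=w[(w[:,0]>.50)&(w[:,1]<.295)]; far=w[(w[:,1]>.297)&(w[:,0]>.395)&(w[:,0]<.505)]
lin(lo,1,0,"lo"); lin(hi,1,0,"hi"); lin(far,0,1,"far")
r=q[(q[:,2]>.26)]
sl=r[(r[:,1]<.19)&(r[:,2]>.325)]; ax=r[(r[:,1]>.2)]
lin(ax,1,0,"axle x"); lin(ax,1,2,"axle z"); 
sl=r[(r[:,1]<.176)&(r[:,1]>.135)]; lin(sl,1,0,"sleeve")
co=r[(r[:,1]>.165)&(r[:,2]<.33)]; print("sleeve far end?", np.histogram(r[:,1],20))
# forks, tall points in wrist and top
T=np.load("top2.npy").reshape(-1,3); 
from h import *
T0=cloud("top",np.load("top0.npy")).reshape(-1,3)
for n,c in(("w",q),("t0",T0)):
    for y0,y1 in((.295,.335),(.10,.135)):
        f=c[(c[:,2]>.06)&(c[:,2]<.1)&(c[:,1]>y0)&(c[:,1]<y1)&(c[:,0]>.40)&(c[:,0]<.5)]
        if len(f): print(n,len(f),f.min(0).round(4),f.max(0).round(4),np.median(f,0).round(4))
E
```

```text
lo 3114 pt 0.21882431 0.38430792 slope 0.011614593 min [0.37  0.142 0.042] max [0.3976 0.2949 0.0527]
hi 1066 pt 0.2255787 0.51892895 slope -0.028311435 min [0.5137 0.1401 0.0422] max [0.5247 0.2948 0.0522]
far 549 pt 0.44980153 0.30313587 slope 0.025515193 min [0.3954 0.2994 0.042 ] max [0.5049 0.3077 0.0517]
axle x 2864 pt 0.21454644 0.45279372 slope 0.00636154 min [0.4478 0.2    0.3093] max [0.4578 0.2288 0.3178]
axle z 2864 pt 0.21360265 0.314324 slope 0.0017404831 min [0.4478 0.2    0.3093] max [0.4578 0.2288 0.3178]
sleeve 13286 pt 0.15465364 0.45274046 slope 0.75102746 min [0.4308 0.135  0.3096] max [0.4749 0.176  0.3962]
sleeve far end? (array([   20,   350,  1576,  3619,  8086,  9257, 37340, 16803,  2232,
        2344,  2480,  2649,  2794,  2518,  2416,   986,   708,   753,
         808,   771]), array([0.07446413, 0.08218246, 0.08990079, 0.09761912, 0.10533745,
       0.11305578, 0.12077411, 0.12849244, 0.13621077, 0.14392911,
       0.15164744, 0.15936577, 0.1670841 , 0.17480243, 0.18252076,
       0.19023909, 0.19795742, 0.20567575, 0.21339409, 0.22111242,
       0.22883075]))
w 13 [0.4358 0.3059 0.0725] [0.4707 0.3075 0.0811] [0.4671 0.3068 0.0764]
t0 80 [0.4351 0.305  0.0602] [0.4717 0.3179 0.0884] [0.4537 0.31   0.0784]
t0 91 [0.4375 0.1175 0.0602] [0.4765 0.13   0.0914] [0.4544 0.1232 0.086 ]
```

```bash
python3 - <<'E'
import cv2
im=cv2.imread("pics/top0.png")[195:290,210:330]; cv2.imwrite("pics/c0.png",cv2.resize(im,None,fx=6,fy=6,interpolation=cv2.INTER_CUBIC))
E
```

```text
(no output)
```

View pics/c0.png

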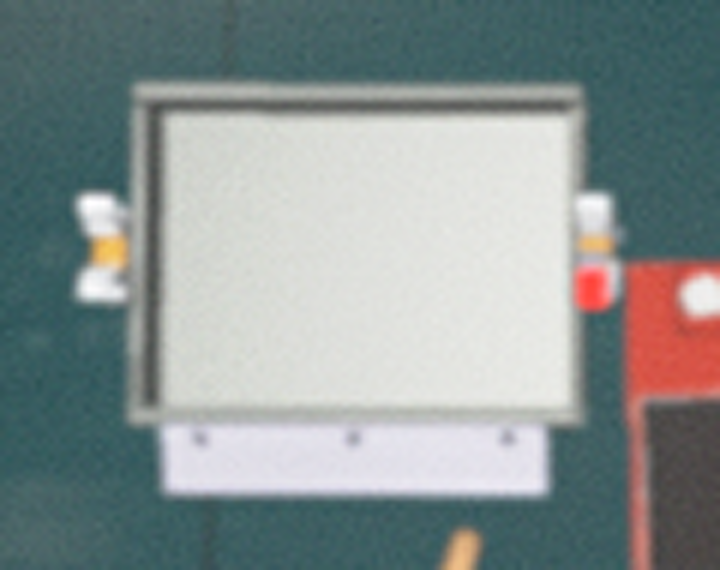

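The crop (6x, origin 210,195) shows the trough with the plain fork's slot at crop (107,250) and the jaw fork's at (597,243), the red tab below it. The trough is yawed about +0.027 rad. I'll refine its centre and the roller's offset in the grip.

```bash
python3 - <<'E'
from h import *
q=np.load("wrist2.npy").reshape(-1,3)
yaw=.027; c=np.array([.4566,.2176]); R=np.array([[np.cos(yaw),-np.sin(yaw)],[np.sin(yaw),np.cos(yaw)]])
for n,a in(("wrist",q),("top0",cloud("top",np.load("top0.npy")).reshape(-1,3))):
    L=np.c_[(a[:,:2]-c)@R,a[:,2]]*1000
    w=L[(L[:,2]>44)&(L[:,2]<52)&(np.abs(L[:,1])<80)]
    for lo,hi in((-72,-50),(50,72)):
        s=w[(w[:,0]>lo)&(w[:,0]<hi)]; print(n,"x wall",len(s),np.percentile(s[:,0],[2,25,50,75,98]).round(1),np.polyfit(s[:,1],s[:,0],1).round(4))
    w=L[(L[:,2]>44)&(L[:,2]<52)&(np.abs(L[:,0])<55)]
    for lo,hi in((-87,-75),(75,87.5)):
        s=w[(w[:,1]>lo)&(w[:,1]<hi)]; 
        if len(s): print(n,"y wall",len(s),np.percentile(s[:,1],[2,50,98]).round(1))
    for sg in(-1,1):
        f=L[(L[:,2]>65)&(L[:,2]<95)&(sg*L[:,1]>85)&(sg*L[:,1]<103)&(np.abs(L[:,0])<30)]; 
        if len(f): print(n,"fork",sg,len(f),np.percentile(f[:,0],[2,50,98]).round(1),np.histogram(f[:,0],np.arange(-26,27,4))[0])
r=q[(q[:,2]>.3)&(np.abs(q[:,0]-.4527)<.003)]
for y in np.arange(.12,.23,.004):
    z=r[np.abs(r[:,1]-y)<.002][:,2]; print(round(y,3),np.median(z).round(4) if len(z) else None,end="; ")
K,Rr,t=cam("top"); h=.057; im=cv2.imread("pics/top0.png").astype(int)
hsv=cv2.cvtColor(im.astype(np.uint8),cv2.COLOR_BGR2HSV)
for u0,u1 in((224,233),(306,314)):
    m=(hsv[230:242,u0:u1,1]>70)&(hsv[230:242,u0:u1,0]>12)&(hsv[230:242,u0:u1,0]<28); v,u=np.nonzero(m); v=v+230;u=u+u0
    ray=np.linalg.inv(Rr@np.eye(3))@np.linalg.inv(K)@np.array([u.mean(),v.mean(),1]); o=-Rr.T@t; p=o+ray*(h-o[2])/ray[2]; print("\nslot",len(u),u.mean(),v.mean(),p.round(4),((p[:2]-c)@R*1000).round(1))
E
```

```text
wrist x wall 1499 [-71.8 -68.8 -65.5 -62.5 -60.2] [ 3.60000e-03 -6.57478e+01]
wrist x wall 1070 [59.5 60.8 62.5 64.3 66.4] [-5.00000e-04  6.26312e+01]
wrist y wall 404 [83.5 85.2 87.3]
wrist fork 1 13 [-18.2  12.9  16.3] [0 1 3 0 0 0 0 0 0 5 4 0 0]
top0 x wall 296 [-70.6 -68.3 -65.9 -63.6 -61.2] [-2.80000e-03 -6.59152e+01]
top0 x wall 176 [59.9 61.1 63.2 65.6 66.1] [-1.80000e-03  6.32291e+01]
top0 y wall 83 [-86.7 -84.3 -83.9]
top0 y wall 104 [82.6 84.8 87.3]
top0 fork -1 85 [-21.4  -4.9  17.1] [ 0 12 12  8  9 10  0  0 10 12 12  0  0]
top0 fork 1 70 [-18.9   0.1  17.4] [ 0  5 12  6 12  0  0  0 12 12 11  0  0]
0.12 0.3322; 0.124 0.3804; 0.128 0.3323; 0.132 0.3322; 0.136 0.3323; 0.14 0.3322; 0.144 0.3322; 0.148 0.3323; 0.152 0.3322; 0.156 0.3323; 0.16 0.3322; 0.164 0.3322; 0.168 0.3322; 0.172 0.3323; 0.176 0.3322; 0.18 0.32; 0.184 0.319; 0.188 0.4369; 0.192 0.3191; 0.196 0.3154; 0.2 0.315; 0.204 0.3149; 0.208 0.315; 0.212 0.315; 0.216 0.3149; 0.22 0.315; 0.224 0.3149; 0.228 0.3149; 
slot 27 227.74074074074073 236.40740740740742 [0.4543 0.3128 0.057 ] [ 0.3 95.2]

slot 12 308.9166666666667 235.25 [0.4623 0.1241 0.057 ] [  3.2 -93.6]
```

```bash
python3 -m crank '[{"dx":4,"dy":55,"dz":0,"roll":0.033,"gripper":1},{"dx":4,"dy":104.5,"dz":0,"roll":0.033,"gripper":1},{"dx":4,"dy":104.5,"dz":-55,"roll":0.033,"gripper":1},{"dx":4,"dy":104.5,"dz":-110,"roll":0.033,"gripper":1},{"dx":4,"dy":104.5,"dz":-160,"roll":0.033,"gripper":1},{"dx":4,"dy":104.5,"dz":-195,"roll":0.033,"gripper":1},{"dx":4,"dy":104.5,"dz":-207,"roll":0.033,"gripper":1},{"dx":4,"dy":104.5,"dz":-207,"roll":0.033,"gripper":1},{"dx":4,"dy":104.5,"dz":-207,"roll":0.033,"gripper":1}]'
python3 - <<'E'
from h import *
im,d=capture("wrist"); cv2.imwrite("pics/w3.png",im); q=cloud("wrist",d).reshape(-1,3)
P=cloud("top",np.load("top0.npy"))[205:250,330:385].reshape(-1,3); P=P[(P[:,2]>.1)&(P[:,2]<.25)]; print("handle",P.min(0).round(3),P.max(0).round(3))
ax=q[(q[:,2]>.09)&(q[:,2]<.115)&(np.abs(q[:,0]-.456)<.008)&(q[:,1]>.305)]
print(len(ax),ax.min(0).round(4),ax.max(0).round(4)); print(np.polyfit(ax[:,1],ax[:,0],1))
yaw=.027; c=np.array([.4563,.2176]); R=np.array([[np.cos(yaw),-np.sin(yaw)],[np.sin(yaw),np.cos(yaw)]])
print("axle local mm", ((ax[:,:2]-c)@R*1000).mean(0))
f=q[(q[:,2]>.06)&(q[:,2]<.088)&(q[:,1]>.29)&(q[:,1]<.33)]; L=(f[:,:2]-c)@R*1000
k=np.abs(L[:,0])<25; print("fork",np.percentile(L[k],[1,99],axis=0),np.histogram(L[k,0],np.arange(-24,25,3))[0])
E
```

```text
time: 6.9
tcp_pos: [0.4579, 0.2177, 0.0886]
tool_rot: [3.139, -0.001, 1.603]
contact_force: [-0.5, -0.2, -3.3]
finger_gap: 0.499
finger_force: 54.0
handle [0.427 0.008 0.157] [0.502 0.031 0.205]
2820 [0.4488 0.305  0.1035] [0.4594 0.334  0.1116]
[-0.02784546  0.46304564]
axle local mm [  0.60088308 101.78357737]
fork [[-19.59205208  88.95902617]
 [ 18.64033476 100.75715397]] [  0 133 233 278 266 241   0   0   0   0 175 266 275 229  65   0]
```

View pics/w3.png

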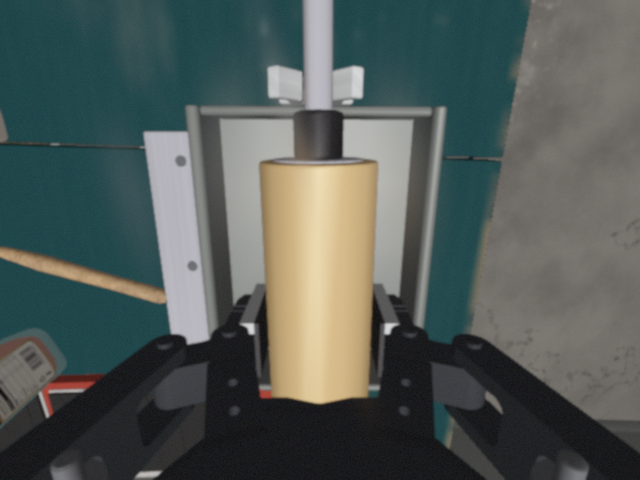

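The axle at column 318 runs centrally between the plain fork's tines (columns 268–363), within about 1 mm. Next I ease the grip and lower to just above the jaw.

```bash
python3 -m crank '[{"dx":-1,"dy":0,"dz":-8,"roll":0,"gripper":1},{"dx":-1,"dy":0,"dz":-16,"roll":0,"gripper":1},{"dx":-1,"dy":0,"dz":-21,"roll":0,"gripper":1},{"dx":-1,"dy":0,"dz":-23,"roll":0,"gripper":1},{"dx":-1,"dy":0,"dz":-23,"roll":0,"gripper":1}]' 20
python3 -m crank '[{"dx":0,"dy":0,"dz":-1,"roll":0,"gripper":1},{"dx":0,"dy":0,"dz":-2,"roll":0,"gripper":1},{"dx":0,"dy":0,"dz":-3,"roll":0,"gripper":1},{"dx":0,"dy":0,"dz":-3,"roll":0,"gripper":1}]'
```

```text
time: 7.58
tcp_pos: [0.4562, 0.2174, 0.0642]
tool_rot: [-3.141, 0.0, 1.603]
contact_force: [-0.7, -0.1, -3.6]
finger_gap: 0.496
finger_force: 54.1
time: 8.07
tcp_pos: [0.4563, 0.2175, 0.0614]
tool_rot: [3.141, -0.0, 1.603]
contact_force: [0.0, -0.6, -2.2]
finger_gap: 0.497
finger_force: 54.3
```

```bash
python3 -m crank '[{"dx":0,"dy":0,"dz":-1,"roll":0,"gripper":0.51},{"dx":0,"dy":0,"dz":-1,"roll":0,"gripper":0.51},{"dx":0,"dy":0,"dz":-1,"roll":0,"gripper":0.51}]' 20
```

```text
time: 8.45
tcp_pos: [0.4563, 0.2175, 0.0604]
tool_rot: [3.141, -0.0, 1.603]
contact_force: [-0.2, 0.0, -0.9]
finger_gap: 0.5
finger_force: 54.4
```

```bash
python3 -m crank '[{"dx":0,"dy":0,"dz":0,"roll":0,"gripper":0.50},{"dx":0,"dy":0,"dz":0,"roll":0,"gripper":0.50}]' 20;  python3 -m crank '[{"dx":0,"dy":0,"dz":0,"roll":0,"gripper":0.49},{"dx":0,"dy":0,"dz":0,"roll":0,"gripper":0.49}]' 20
```

```text
time: 8.7
tcp_pos: [0.4562, 0.2174, 0.0603]
tool_rot: [3.141, -0.0, 1.603]
contact_force: [0.5, -0.6, -1.5]
finger_gap: 0.5
finger_force: 39.3
time: 8.95
tcp_pos: [0.4562, 0.2174, 0.0602]
tool_rot: [3.142, -0.0, 1.603]
contact_force: [-0.0, 1.1, -3.5]
finger_gap: 0.514
finger_force: 10.9
```

```bash
python3 -m crank '[{"dx":0,"dy":0,"dz":-1,"roll":0,"gripper":0.49},{"dx":0,"dy":0,"dz":-2,"roll":0,"gripper":0.49},{"dx":0,"dy":0,"dz":-3,"roll":0,"gripper":0.49},{"dx":0,"dy":0,"dz":-3,"roll":0,"gripper":0.49}]' 20
python3 - <<'E'
from h import *
im,d=capture("wrist"); q=cloud("wrist",d).reshape(-1,3)
ax=q[(q[:,2]>.065)&(q[:,2]<.115)&(np.abs(q[:,0]-.455)<.0025)&(q[:,1]>.305)&(q[:,1]<.335)]
print(len(ax),np.polyfit(ax[:,1],ax[:,2],1),ax.mean(0))
E
```

```text
time: 9.45
tcp_pos: [0.4561, 0.2174, 0.0572]
tool_rot: [-3.141, 0.0, 1.603]
contact_force: [0.2, -0.4, -3.6]
finger_gap: 0.511
finger_force: 10.9
1264 [-0.07206248  0.094167  ] [0.45478111 0.31959788 0.07113598]
```

```bash
python3 -m crank '[{"dx":0,"dy":0,"dz":-1,"roll":0,"gripper":0.49},{"dx":0,"dy":0,"dz":-2,"roll":0,"gripper":0.49},{"dx":0,"dy":0,"dz":-3,"roll":0,"gripper":0.49},{"dx":0,"dy":0,"dz":-3,"roll":0,"gripper":0.49}]' 20
cat > a.py <<'E'
from h import *
im,d=capture("wrist"); q=cloud("wrist",d).reshape(-1,3)
ax=q[(q[:,2]>.06)&(q[:,2]<.115)&(np.abs(q[:,0]-.455)<.0025)&(q[:,1]>.305)&(q[:,1]<.335)]
p=np.polyfit(ax[:,1],ax[:,2],1)
print(len(ax),"slope",p[0],"axis z plain/mid/jaw",np.polyval(p,[.3116,.2176,.1236])-.005, read_state()["contact_force"])
E
python3 a.py
```

```text
time: 10.0
tcp_pos: [0.4562, 0.2174, 0.0544]
tool_rot: [3.141, -0.0, 1.603]
contact_force: [0.0, -0.2, -0.3]
finger_gap: 0.509
finger_force: 11.0
1247 slope -0.10208376640741128 axis z plain/mid/jaw [0.06124061 0.07083649 0.08043236] [-0.37831711 -1.59359811 -0.69043939]
```

The plain end is seated and the jaw end is resting, so I release.

```bash
python3 -m crank '[{"dx":0,"dy":0,"dz":0,"roll":0,"gripper":0.47},{"dx":0,"dy":0,"dz":0,"roll":0,"gripper":0.44},{"dx":0,"dy":0,"dz":0,"roll":0,"gripper":0.38},{"dx":0,"dy":0,"dz":0,"roll":0,"gripper":0.2},{"dx":0,"dy":0,"dz":0,"roll":0,"gripper":0.1},{"dx":0,"dy":0,"dz":0,"roll":0,"gripper":0.1},{"dx":0,"dy":0,"dz":0,"roll":0,"gripper":0.1}]' 20
python3 a.py
```

```text
time: 10.92
tcp_pos: [0.4561, 0.2174, 0.0543]
tool_rot: [3.142, -0.0, 1.603]
contact_force: [-0.2, 0.2, -0.3]
finger_gap: 0.904
finger_force: 0.0
1235 slope -0.10165831859646729 axis z plain/mid/jaw [0.06116805 0.07072393 0.08027981] [ 0.00508162 -0.26338578 -0.57447859]
```

```bash
python3 -m crank '[{"dx":0,"dy":0,"dz":40,"roll":0,"gripper":0.1},{"dx":0,"dy":0,"dz":100,"roll":0,"gripper":0.1},{"dx":0,"dy":0,"dz":160,"roll":0,"gripper":0.1},{"dx":0,"dy":-50,"dz":200,"roll":0,"gripper":1},{"dx":0,"dy":-100,"dz":200,"roll":0,"gripper":1},{"dx":0,"dy":-100,"dz":200,"roll":0,"gripper":1},{"dx":0,"dy":-100,"dz":200,"roll":0,"gripper":1},{"dx":0,"dy":-100,"dz":200,"roll":0,"gripper":1}]'
cat > b.py <<'E'
from h import *
import sys
im,d=capture("wrist"); cv2.imwrite(f"pics/{sys.argv[1]}.png",im); q=cloud("wrist",d).reshape(-1,3)
print(read_state()["tcp_pos"])
yaw=.027; c=np.array([.4561,.2178]); R=np.array([[np.cos(yaw),-np.sin(yaw)],[np.sin(yaw),np.cos(yaw)]])
L=np.c_[(q[:,:2]-c)@R,q[:,2]]*1000
for n,y0,y1,h in(("axle+",104,130,5),("axle-",-130,-104,5),("sleeve",-60,60,22)):
    a=L[(L[:,1]>y0)&(L[:,1]<y1)&(np.abs(L[:,0])<h+2)&(L[:,2]>55)&(L[:,2]<110)]
    if len(a)<20: print(n,len(a)); continue
    b=a[np.abs(a[:,0])<h/2.5]; print(n,len(a),"x mid",np.percentile(a[:,0],[2,98]).mean().round(2),"axis z",(np.median(b[:,2])-h).round(1),"slope",np.polyfit(b[:,1],b[:,2],1).round(4)[0], "y",np.percentile(a[:,1],[.5,99.5]).round(1))
E
python3 b.py w4
```

```text
time: 11.98
tcp_pos: [0.4561, 0.1183, 0.254]
tool_rot: [-3.141, -0.0, 1.604]
contact_force: [0.4, 0.2, 0.1]
finger_gap: 0.006
finger_force: 0.0
[0.4560834  0.11831062 0.25400693]
axle+ 0
axle- 263 x mid 1.25 axis z 80.7 slope -0.1014 y [-129.8 -104.2]
sleeve 7266 x mid 0.04 axis z 69.5 slope -0.0887 y [-59.3  59.6]
```

View pics/w4.png

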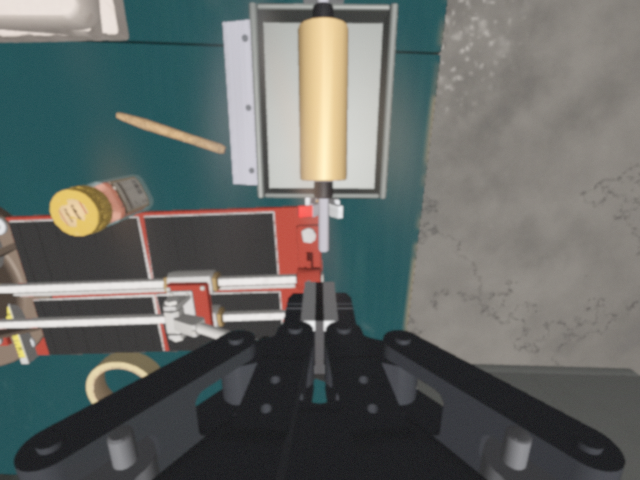

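The roller lies across both forks, sleeve at columns 300–348, with the jaw end at (323,215) and the red tab shut beside it at (305,211). Before pressing at 117 mm I check for obstacles there.

```bash
python3 - <<'E'
from h import *
q=cloud("top",np.load("top0.npy")).reshape(-1,3)
for y0 in(.04,.06,.08,.1): 
    a=q[(q[:,1]>y0)&(q[:,1]<y0+.02)&(q[:,0]>.40)&(q[:,0]<.52)]; print(y0,a[:,2].max())
E
python3 -m crank '[{"dx":4.5,"dy":-18,"dz":-50,"roll":0,"gripper":1},{"dx":4.5,"dy":-18,"dz":-100,"roll":0,"gripper":1},{"dx":4.5,"dy":-18,"dz":-140,"roll":0,"gripper":1},{"dx":4.5,"dy":-18,"dz":-154,"roll":0,"gripper":1},{"dx":4.5,"dy":-18,"dz":-154,"roll":0,"gripper":1},{"dx":4.5,"dy":-18,"dz":-154,"roll":0,"gripper":1}]'
```

```text
0.04 0.06897671838758115
0.06 0.026358613891647193
0.08 0.028429590206615445
0.1 0.09142162176224443
time: 12.78
tcp_pos: [0.4613, 0.0997, 0.1015]
tool_rot: [3.14, -0.0, 1.603]
contact_force: [-0.7, -0.6, -0.3]
finger_gap: 0.0
finger_force: 0.0
```

```bash
python3 -m crank '[{"dx":-0.7,"dy":0,"dz":-6,"roll":0,"gripper":1},{"dx":-0.7,"dy":0,"dz":-12,"roll":0,"gripper":1},{"dx":-0.7,"dy":0,"dz":-15,"roll":0,"gripper":1},{"dx":-0.7,"dy":0,"dz":-17,"roll":0,"gripper":1},{"dx":-0.7,"dy":0,"dz":-17,"roll":0,"gripper":1}]'
```

```text
time: 13.4
tcp_pos: [0.46, 0.0994, 0.0835]
tool_rot: [3.141, -0.0, 1.603]
contact_force: [-1.2, 0.5, 5.1]
finger_gap: -0.0
finger_force: 2.9
```

```bash
python3 -m crank '[{"dx":0,"dy":0,"dz":-1,"roll":0,"gripper":1},{"dx":0,"dy":0,"dz":-2,"roll":0,"gripper":1},{"dx":0,"dy":0,"dz":-3,"roll":0,"gripper":1},{"dx":0,"dy":0,"dz":-3,"roll":0,"gripper":1}]'
```

```text
time: 13.9
tcp_pos: [0.4601, 0.0994, 0.0808]
tool_rot: [3.141, -0.0, 1.603]
contact_force: [-2.5, -0.0, 8.0]
finger_gap: -0.0
finger_force: 3.4
```

Contact is made, at 8 N and building as expected. I'll keep pushing down to just above the seated height.

```bash
python3 -m crank '[{"dx":0,"dy":0,"dz":-2,"roll":0,"gripper":1},{"dx":0,"dy":0,"dz":-4,"roll":0,"gripper":1},{"dx":0,"dy":0,"dz":-6,"roll":0,"gripper":1},{"dx":0,"dy":0,"dz":-6,"roll":0,"gripper":1}]'
```

```text
time: 14.4
tcp_pos: [0.4599, 0.0994, 0.0741]
tool_rot: [-3.141, -0.0, 1.603]
contact_force: [0.3, 0.1, -0.5]
finger_gap: -0.004
finger_force: 0.0
```

```bash
python3 -m crank '[{"dx":0,"dy":0,"dz":-3,"roll":0,"gripper":1},{"dx":0,"dy":0,"dz":-5,"roll":0,"gripper":1},{"dx":0,"dy":0,"dz":-7,"roll":0,"gripper":1},{"dx":0,"dy":0,"dz":-7,"roll":0,"gripper":1}]'
python3 -m crank '[{"dx":0,"dy":0,"dz":40,"roll":0,"gripper":1},{"dx":0,"dy":0,"dz":100,"roll":0,"gripper":1},{"dx":-4,"dy":10,"dz":150,"roll":0,"gripper":1},{"dx":-4,"dy":19,"dz":187,"roll":0,"gripper":1},{"dx":-4,"dy":19,"dz":187,"roll":0,"gripper":1},{"dx":-4,"dy":19,"dz":187,"roll":0,"gripper":1}]'
python3 b.py w5
```

```text
time: 14.9
tcp_pos: [0.4599, 0.0994, 0.0671]
tool_rot: [-3.141, 0.0, 1.603]
contact_force: [0.0, 0.1, -0.2]
finger_gap: 0.002
finger_force: 0.0
time: 15.65
tcp_pos: [0.4555, 0.1183, 0.2537]
tool_rot: [-3.141, 0.0, 1.603]
contact_force: [0.4, -0.2, 0.3]
finger_gap: 0.003
finger_force: 0.0
[0.45549106 0.1182187  0.25332274]
axle+ 0
axle- 247 x mid 0.66 axis z 61.0 slope 0.0135 y [-129.9 -104.1]
sleeve 6945 x mid -0.62 axis z 60.6 slope -0.0004 y [-59.2  59.6]
```

View pics/w5.png

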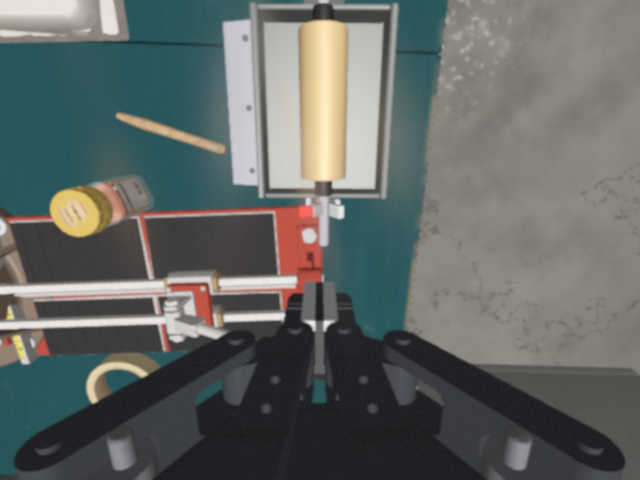

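The roller is level (slope 0.000), its axis about 61 mm up at both ends. The jaw at (318,208) is shut over the axle, and the arm is clear.

```bash
python3 -c "from station import *; print(hand_in())"
```

```text
the job is handed in; nothing more can be done
None
```

The roller is refitted and the job is handed in at about 16 s: the last wrist view shows it level in both forks (axis about 61 mm up) with the jaw shut over the axle, and I saw no contact with the jar, block or kidney, though I took no final picture of them.

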